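Hang the test weight on the load cell

TASK

Pick up the brass test weight by its blue tab and gently push the orange spring gate of its snap hook onto the front bar of the steel D-ring on the load cell stand until the gate flicks shut behind the bar. The load cell takes 12 newtons at most, so feel your way and stop when it pushes back. Then let the weight down until it hangs freely from the ring, let go, and leave the other things where they are.

Things in the scene. Friction and masses are not known exactly. Their poses are not given: they have to be found in the camera images.
- weight: Brass test weight (42 mm diameter, 34 mm tall, 0.16 to 0.3 kg in all) under a flat steel snap hook, 135 mm tall in all, upright. Origin: centre of the underside; z up, x from the axis towards the orange gate, y across the flat hook. The hook is a loop of 8 mm bar in the xz plane: lower jaw at z 46, back (spine) with its inner face at x -11, rounded bend on top with underside at z 87.
- tab (a point): Middle of the blue tab on top of the hook, where to pinch it: at weight (0, 0, 120 mm). The tab is 10 mm thick (weight y), 24 mm wide (x) and reaches from z 92 to z 135.
- hook_mouth (a point): Point on the shut gate, at weight (15, 0, 66 mm), where the bar should meet it. The hook's nose hangs above: its lower end is at z 73, its front at x +19.5. The bar (6 mm) enters when its centre meets the gate between weight z 62 and z 69; higher up it jams on the nose, lower down the gate takes a longer push.
- hook_seat (a point): Point of the hook at weight (0, 0, 84 mm): the centre of the ring's bar when the hook hangs on it by its bend.
- gate (a joint): Sprung orange gate, a 5 mm rod hinged at weight x +15, z 46, reaching to z 70.5. 0 = shut, grows as its tip swings inward (-x), at most 1.1 rad; a spring shuts it and it cannot swing outward. Opening it takes up to about 6 N; it flicks shut behind the bar 18 to 24 mm past first touch. Shortly after, about 29 mm past first touch, the bar meets the rigid spine and force climbs steeply.
- stand: Fixed load cell stand: aluminium base plate 110 x 100 x 10 mm, dark column 24 mm square, 195 mm tall, grey load cell block on its front reaching 57 mm out from the column's axis, top at z 168. Origin: on the column's axis at the worktop; z up, -x is the front, where a level steel D-ring sticks out. The load on ring and stand must stay below 12 N, also in a shock.
- ring_mid (a point): Fixed point of the stand at (-118, 0, 150 mm), the middle of where the D-ring's straight front bar may lie. The bar (6 mm rod, 48 mm long, along stand y, height z 150) really lies up to 18 mm nearer or farther along x, as the ring's shank is screwed in by an unknown amount: find it by touch or sight. The hole behind it is 34 mm deep, 42 mm wide. The ring does not yield.
- timer: White bench timer, 58 x 68 x 18 mm, origin at its underside; leave it alone.
- vial_1: Small capped glass vial, 23 mm diameter, 51 mm tall, origin at its underside; leave it alone.
- ferrule_box: Small parts box with a red lid, 55 x 78 x 23 mm, origin at its underside; leave it alone.
- beaker_50: Small glass beaker, 46 mm diameter, 58 mm tall, origin at its underside; leave it alone.
Not all that is in view belongs to the job. What is shaped like the weight but red is not meant.

How it is judged:
By the outcome, as a careful person would: the job done as asked, in the order asked, and still so for the second after the job is handed in, with the robot touching nothing.
It also fails if it takes over 58 s, if anything falls off the work surface, if the arm or the gripper's body presses on something with over 40 N, if the wrist force passes 120 N, or if a joint passes its speed limit or range.

ROBOT

A 6-joint arm with a two-finger parallel gripper is mounted at the origin on a cart in front of the work surface, level with it; the furniture and walls round the work are solid. World frame = base frame: x ahead of the robot, y to its left, z up, the work surface at z = 0. Lengths are in mm, angles in rad, forces in N, time in s.
With the tool pointing down it reaches from about 325 to 875 mm from the base axis. Payload 4.4 kg.
Tool frame: the origin (TCP) lies on the centre line of the jaws, within the pads' length; the fingertips stand ahead of it and the grasp point (between the pads) lies 6 mm ahead of it (ctrl.tcp_to_tips is the z of the fingertips in the tool frame, in mm); z points along the fingers, y is the line along which they close (so a half turn about z gives the same grasp; the last joint's range is limited). The gripper opens to 85 mm and grips with 20 to 120 N. Pads are 22 mm wide; open, the fingers measure 114 mm over their backs; the gripper's body (76 mm by 85 mm) begins 54 mm behind the grasp point. The pads swing forward as they close: fully open they stand 13 mm farther back than shut.
Start: joints at [1.075, 0.207, 1.542, -0, 1.393, -0.15], TCP at [194.365, 541.156, 256.282] pointing down, gripper open.
Joint ranges: [-2.73, 2.73], [-0.86, 2.22], [0.23, 2.46], [-1.11, 4.25], [0.08, 2.63], [-2.82, 2.82]. Speed limits (rad/s): [2.79, 2.79, 3.14, 3.14, 3.14, 3.14].

INTERFACE

Orientations are given as a 3x3 rotation matrix whose columns are the frame's x, y, z axes.
In Python, from plant import ctrl, sensors, optics gives the robot as it stands. Calls block until the motion is done:
- ctrl.move_ptp(position, orientation): joint-space move of the TCP to a pose.
- ctrl.move_l(position, rot=None, vel=150, threshold=None): straight line of the TCP; rot=None keeps the orientation; vel is the mean speed in mm/s. With threshold (N) it stops when the force on the tool has changed by that much, and returns True; else False.
- ctrl.set_joints(angles): joint-space move.
- ctrl.gripper_to(opening, force=None): finger opening in mm; force is the grip in N (None keeps the last); returns when the fingers have stopped.
- ctrl.hold(seconds).
- ctrl.solve_ik(position, orientation): joint angles nearest the present ones, or None.
- sensors.read_state(): the state.
- optics.grab_frame(name): name is "scene" or "top"; returns (picture, depth): 400x640x3 uint8, red, green, blue; 400x640 float32, mm along the optical axis (not along the pixel's ray), 0 where there is no reading.
- optics.camera_params(name): a dict with "mtx" (3x3 intrinsics, pixels), "R" (3x3) and "t" (3): a world point X has camera coordinates R X + t. Camera axes: x right, y down, z forward; pixel columns grow to the right and rows downward; lengths in mm; the calibration is good to about 2 mm. A picture is of the moment at which its call begins. camera_params takes no time and is no camera call.
A pose or a line that the arm cannot do raises ctrl.MotionError and nothing moves.
- ctrl.finish_job(): hands the job in; it is judged then, once.
The state is a dict: "t": time; "q": joint angles; "qvel": joint speeds; "tau": joint torques, N m; "eef_pos": TCP position; "eef_rot": TCP orientation; "force": force on the tool from outside, world axes, zero at the start; "wrist_torque": the same for the moment, N m; "grip_width": finger opening in mm; "grasp_force": force on a finger pad.
Only numpy, scipy, OpenCV 4.12 (cv2) and the standard library are available. Lean on these libraries where they do the work, as an engineer would, in place of code of your own. Each camera call takes 0.05 s, during which the arm holds its last target. There are 200 camera calls.

## Working session

There is one attempt and no reset: what is moved stays moved. The work goes in short steps, each a Python script; the robot and the scene stay as the last script left them, time stands still between calls to the robot, and variables do not carry over. Pictures are saved under pics/ and viewed, at most 10 in all, crops included, and the job is handed in when it is done.

```bash
ls; mkdir -p pics; python3 - <<'E'
from plant import ctrl,sensors,optics
import cv2,numpy as np
for n in("scene","top"):
    p,d=optics.grab_frame(n); cv2.imwrite(f"pics/{n}0.png",p[...,::-1]); np.save(f"pics/{n}0.npy",d)
    c=optics.camera_params(n); print(n,c["mtx"].round(1).tolist(),c["R"].round(3).tolist(),c["t"].round(1))
print(ctrl.tcp_to_tips,sensors.read_state())
E
```

```text
pics
scene [[365.3, 0.0, 323.5], [0.0, 365.3, 204.0], [0.0, 0.0, 1.0]] [[0.415, -0.91, -0.021], [-0.588, -0.251, -0.769], [0.695, 0.331, -0.639]] [-250.6  376.1  847.7]
top [[362.6, 0.0, 316.3], [0.0, 362.6, 197.9], [0.0, 0.0, 1.0]] [[-0.014, -1.0, -0.008], [-0.999, 0.014, -0.033], [0.033, 0.008, -0.999]] [ -25.3  519.  1048.2]
25.0 {'t': 0.1, 'q': array([ 1.07550464e+00,  2.07361934e-01,  1.54281598e+00,  1.73844113e-05,
        1.39350047e+00, -1.50491771e-01]), 'qvel': array([ 0.00042972, -0.00082342, -0.0048575 , -0.00128243,  0.00059342,
       -0.00116934]), 'tau': array([-1.73877806e-04, -3.84089613e+01, -2.92547786e+01, -3.17745180e-04,
        4.81703435e-03,  3.85044700e-05]), 'eef_pos': array([194.05249167, 540.59441962, 255.22408601]), 'eef_rot': array([[-9.41141894e-01,  3.38010240e-01, -1.00637760e-03],
       [ 3.38011578e-01,  9.41140179e-01, -1.82695306e-03],
       [ 3.29613553e-04, -2.05958934e-03, -9.99997825e-01]]), 'force': array([-0.01419687, -0.44646518,  0.28986736]), 'wrist_torque': array([-0.00806747,  0.02610944, -0.00409895]), 'grasp_force': 0.0, 'grip_width': 85.78130148477985}
```

View pics/scene0.png

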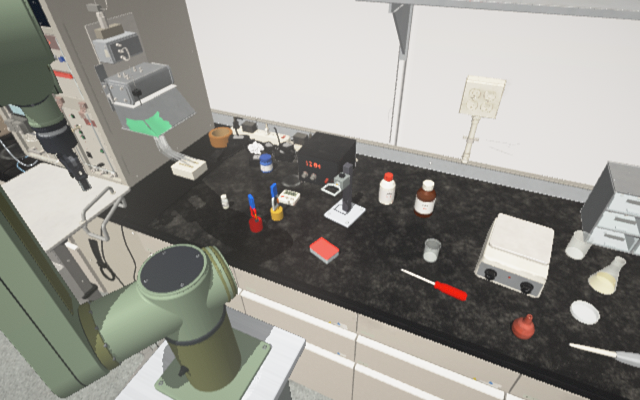

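View pics/top0.png

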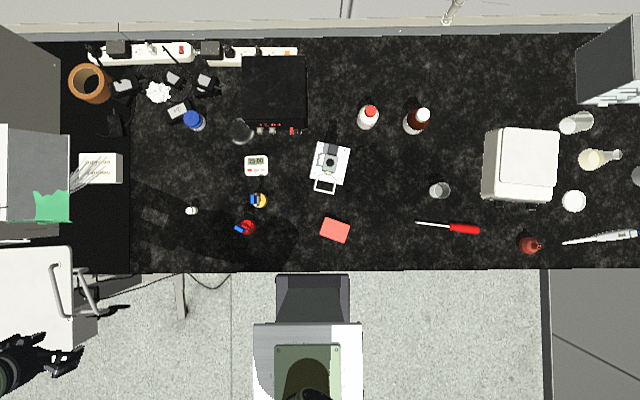

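The brass weight with its blue tab is at top (259,200) and scene (277,205). The red decoy is at top (246,228). The stand is at top (328,165), with its D-ring near (325,185). I'll zoom in on these.

```bash
python3 - <<'E'
import cv2,numpy as np
a=cv2.imread("pics/top0.png")[135:245,225:365];b=cv2.imread("pics/scene0.png")[155:245,235:375]
a=cv2.resize(a,None,fx=5.5,fy=5.4,interpolation=cv2.INTER_CUBIC);b=cv2.resize(b,None,fx=5.5,fy=5.5,interpolation=cv2.INTER_CUBIC)
cv2.imwrite("pics/a.png",a);cv2.imwrite("pics/b.png",b)
E
```

```text
(no output)
```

View pics/a.png

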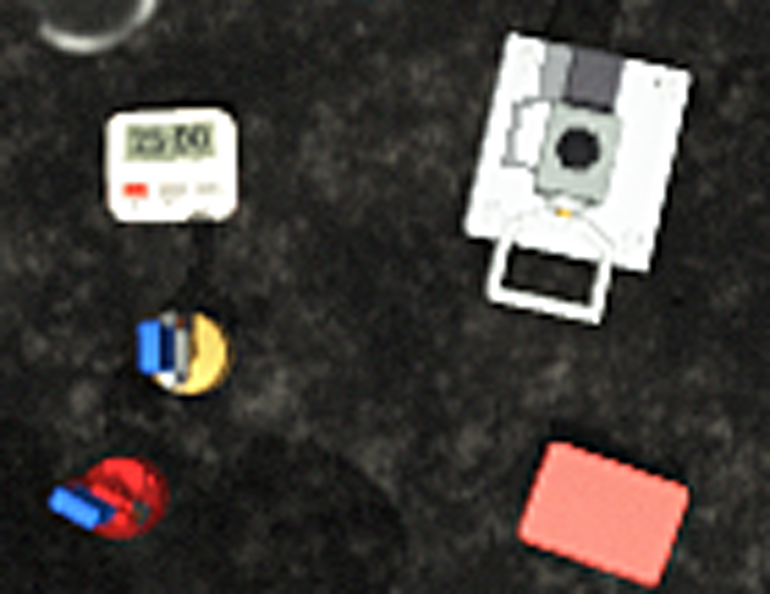

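View pics/b.png

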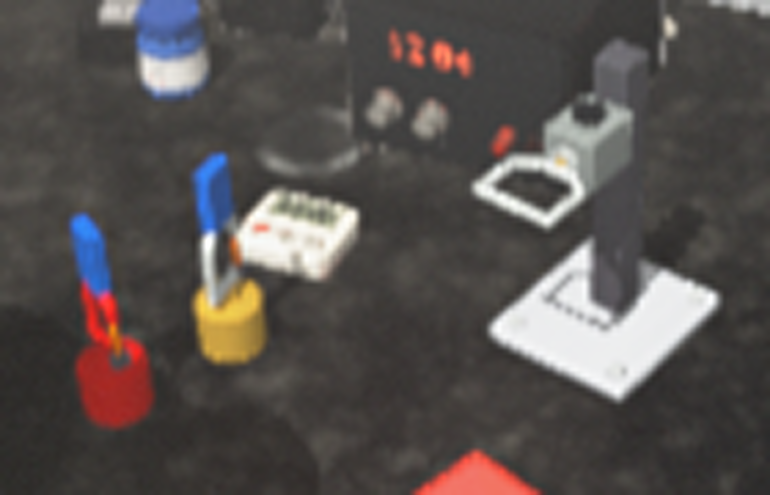

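In the top crop the weight's gate (orange) faces the image top, which is world +x. The stand's ring points down and slightly left. Next I'll get the numbers from depth and colour.

```bash
cat > h.py <<'E'
import cv2,numpy as np
from plant import ctrl,sensors,optics
def cloud(n,p,d,box):
    c=optics.camera_params(n);u0,u1,v0,v1=box
    v,u=np.mgrid[v0:v1,u0:u1];z=d[v0:v1,u0:u1]
    K=c["mtx"];X=np.stack([(u-K[0,2])/K[0,0]*z,(v-K[1,2])/K[1,1]*z,z],-1)
    W=(X-c["t"])@c["R"]; 
    return W.reshape(-1,3)[z.ravel()>0],p[v0:v1,u0:u1].reshape(-1,3)[z.ravel()>0].astype(int)
def ray(n,u,v,z):
    c=optics.camera_params(n);d=c["R"].T@np.linalg.solve(c["mtx"],[u,v,1.]);o=-c["R"].T@c["t"]
    return o+d*(z-o[2])/d[2]
E
python3 - <<'E'
from h import *
np.set_printoptions(precision=1,suppress=True)
B={"top":(225,365,135,245),"scene":(235,375,155,245)};S={"top":(245,275,188,215),"scene":(265,290,175,225)}
for n in B:
    p=cv2.imread(f"pics/{n}0.png")[...,::-1];d=np.load(f"pics/{n}0.npy")
    W,C=cloud(n,p,d,S[n]); r,g,b=C.T
    for nm,m in(("blue",(b>150)&(r<110)),("brass",(r>150)&(b<130)&(g>120)),("orange",(r>150)&(g<130)&(b<100))):
        P=W[m]; print(n,nm,len(P),np.median(P,0),P.min(0),P.max(0))
        if nm=="blue":
            print(P[:14]); Q=P[P[:,2]>95]; q=Q[:,:2]-Q[:,:2].mean(0); e,V=np.linalg.eigh(q.T@q/len(q)); print("pca",np.sqrt(e),np.degrees(np.arctan2(V[1,1],V[0,1])))
    W,C=cloud(n,p,d,B[n])
    W,C=W[(W[:,1]<0+80)],C[W[:,1]<80]
    for nm,lo,hi in(("base",4,16),("ring",135,160),("block",160,175),("col",185,205)):
        m=(W[:,2]>lo)&(W[:,2]<hi)&(W[:,0]>430)
        if nm=="base": m&=C.min(1)>140
        P=W[m]
        if nm=="ring":
            P=P[np.abs(P[:,1])<200]
        if len(P)>3: print(n,nm,len(P),P.mean(0),cv2.minAreaRect(P[:,:2].astype(np.float32)))
E
```

```text
top blue 38 [514.1 131.9 134.8] [503.9 128.1  96.4] [526.9 137.2 137.9]
[[526.9 128.8 135.5]
 [524.5 136.6 135.3]
 [524.3 133.6 137.6]
 [524.4 131.4 135.7]
 [524.3 128.7 136.1]
 [521.9 136.6 135.3]
 [521.9 134.1 135.1]
 [521.9 131.6 134.5]
 [521.8 129.1 134.1]
 [519.3 136.5 135.7]
 [519.2 133.6 137.6]
 [519.3 131.6 134.4]
 [519.3 129.2 133.9]
 [516.9 137.2 132.5]]
pca [2.9 6.9] -178.71217510596742
top brass 59 [514.  121.7  34.6] [494.6 113.2  -0.4] [534.  141.6  50.3]
top orange 3 [519.7 127.1  35.7] [494.6 126.6  -1.6] [528.4 130.6  39.2]
top base 837 [620.  -72.4  10.1] ((605.9459838867188, -69.17784881591797), (99.65345764160156, 140.97950744628906), 76.6108169555664)
top ring 176 [554.5 -57.  152.9] ((556.2278442382812, -57.50513458251953), (53.670074462890625, 53.580543518066406), 76.73531341552734)
top block 210 [600.8 -67.8 168.5] ((599.8121948242188, -67.79979705810547), (33.888999938964844, 47.50453567504883), 74.77494049072266)
top col 101 [631.2 -75.5 194.2] ((632.1098022460938, -75.46016693115234), (23.736316680908203, 24.4671688079834), 78.45889282226562)
scene blue 42 
[... 383 characters left out ...]
20549
scene brass 125 [498.9 125.8  27.4] [490.3 110.4  -3.1] [598.  173.8  67.9]
scene orange 15 [510.1 129.8  35.6] [490.6 112.7  -1.1] [528.3 139.2  67.9]
scene base 538 [611.1 -75.5   9.5] ((776.2509155273438, -66.40766906738281), (448.2945861816406, 121.30986022949219), 2.513829469680786)
scene ring 209 [584.6 -59.6 149.4] ((637.62548828125, -30.358001708984375), (250.73831176757812, 102.39791870117188), 27.71629524230957)
scene block 127 [598.9 -72.1 167.8] ((606.8787841796875, -70.27633666992188), (35.45873260498047, 66.1460952758789), 79.07491302490234)
scene col 52 [625.8 -76.5 192.3] ((628.7869262695312, -75.9729232788086), (23.691709518432617, 26.04315185546875), 72.6656723022461)
```

```bash
cat >> h.py <<'E'
def rot(deg):
    a=np.radians(deg);c,s=np.cos(a),np.sin(a)
    return np.array([[-c,-s,0],[-s,c,0],[0,0,-1.]])
def st(tag=""):
    s=sensors.read_state();print(tag,round(s["t"],2),s["eef_pos"].round(1),"F",s["force"].round(2),"M",s["wrist_torque"].round(2),round(s["grip_width"],1),round(s["grasp_force"],1));return s
E
python3 - <<'E'
from h import *
R=rot(2);P=np.array([514,132,0.])
ctrl.move_ptp(P+[0,0,215],R)
ctrl.gripper_to(50,100);s=st("above")
p,d=optics.grab_frame("scene");cv2.imwrite("pics/s1.png",cv2.resize(p[120:245,220:360,::-1],None,fx=5,fy=4.8))
ctrl.move_l(P+[0,0,126],vel=80,threshold=6);st("down")
p,d=optics.grab_frame("scene");cv2.imwrite("pics/s2.png",cv2.resize(p[120:245,220:360,::-1],None,fx=5,fy=4.8))
E
```

```text
above 2.42 [514.  132.2 215. ] F [-0.7   0.04  0.04] M [ 0.02 -0.04 -0.01] 49.7 0.0
down 3.73 [514.6 132.1 126.7] F [-0.18 -0.32  0.67] M [ 0.02  0.01 -0.01] 50.1 0.0
```

View pics/s2.png

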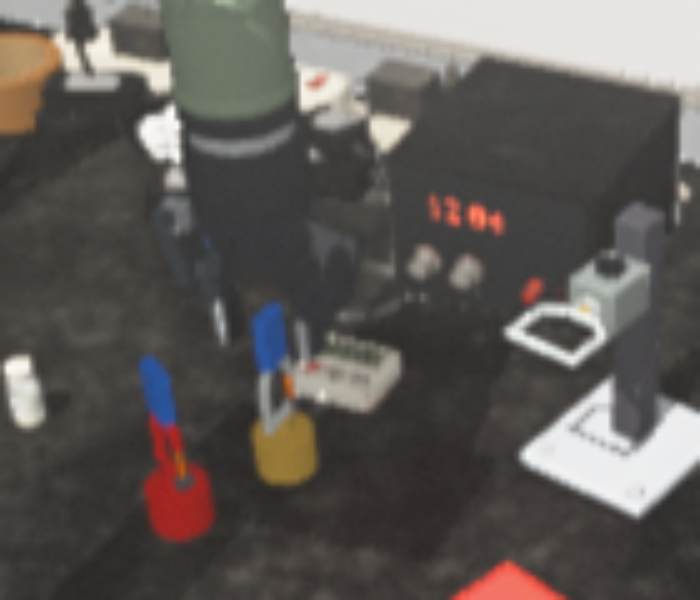

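The blue tab at about (268,335) sits between the two fingers, at roughly (220,320) and (303,340). I'll close and lift.

```bash
python3 - <<'E'
from h import *
ctrl.gripper_to(0,100);s=st("closed");P=s["eef_pos"]
ctrl.move_l(P+[0,0,84],vel=80);ctrl.hold(.2);st("lifted")
# bar and approach
u=np.array([np.cos(np.radians(-13.3)),np.sin(np.radians(-13.3)),0]);bar=np.array([632,-75.5,0])-102*u
A=bar-45*u; A[2]=P[2]+85
ctrl.move_l(A,rot(-13.3),vel=130);ctrl.hold(.3);st("appr");print(A,bar,"z0",P[2])
for n,b in(("top",(225,365,135,245)),("scene",(250,390,110,235))):
    p,d=optics.grab_frame(n);c=p[b[2]:b[3],b[0]:b[1],::-1];cv2.imwrite(f"pics/{n}3.png",cv2.resize(c,(700,590),interpolation=cv2.INTER_CUBIC))
E
```

```text
closed 4.23 [514.3 132.2 126.5] F [0.07 0.94 1.86] M [ 0.11  0.01 -0.02] 8.5 97.9
lifted 5.64 [514.  132.1 209.8] F [-0.3  -0.43 -2.28] M [ 0.04 -0.01  0.01] 8.7 97.4
appr 7.44 [489.  -41.3 211.4] F [-1.17 -0.05 -1.6 ] M [-0.05 -0.05 -0.01] 8.6 97.3
[488.9427057  -41.68268863 211.45887429] [532.73575498 -52.03492681   0.        ] z0 126.45887428562445
```

View pics/scene3.png

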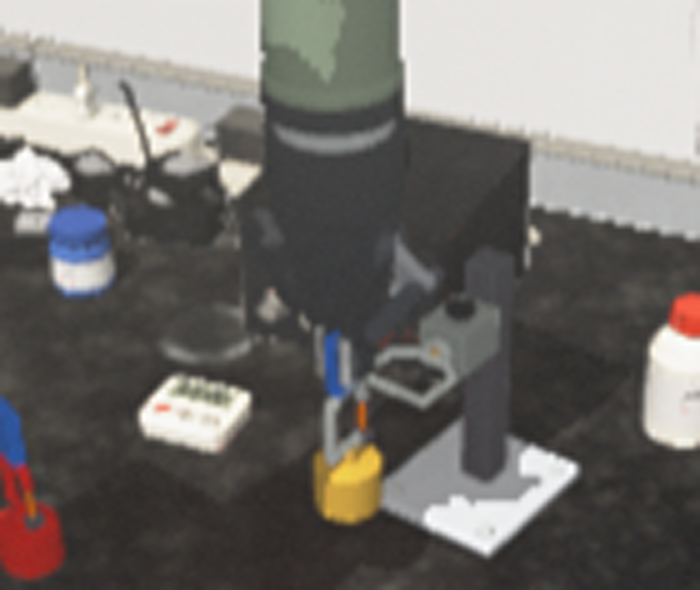

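View pics/top3.png

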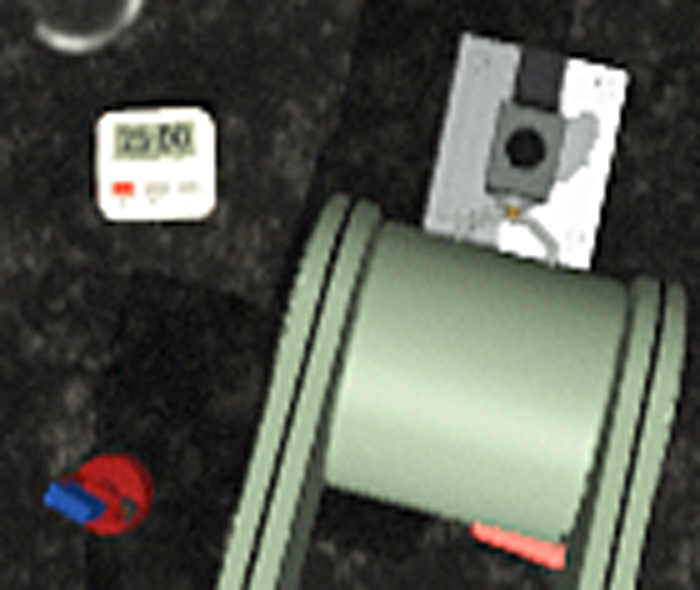

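The weight hangs upright with the orange gate at (362,412), facing the ring at about (410,375). I'll feel forward in small steps while logging force.

```bash
cat > push.py <<'E'
from h import *
import json
u=np.array([np.cos(np.radians(-13.3)),np.sin(np.radians(-13.3)),0]);n=np.array([-u[1],u[0],0])
A=np.array([488.94,-41.68,211.46])
def rd(k=3):
    F=[]
    for _ in range(k): F.append(sensors.read_state()["force"]); ctrl.hold(.02)
    return np.mean(F,0)
F0=rd(6);print("F0",F0.round(2));touch=None;pk=0
log=[]
s=12.;ctrl.move_l(A+s*u,vel=40,threshold=4)
while s<60:
    s+=1.5
    hit=ctrl.move_l(A+s*u,vel=15,threshold=4)
    F=rd()-F0;f=-F@u;act=(sensors.read_state()["eef_pos"]-A)@u
    log.append((s,round(act,1),round(f,2),round(F@n,2),round(F[2],2),int(hit)))
    if touch is None and f>1.2: touch=s
    pk=max(pk,f)
    if f>8 or np.linalg.norm(F)>9: print("stop: high");break
    if touch and s-touch>12 and pk>1.5 and f<0.35*pk: print("flick");break
    if touch and s-touch>26: print("far");break
for l in log:print(*l)
print("touch",touch);st()
E
python3 push.py
```

```text
F0 [ 0.06 -0.02 -1.66]
flick
13.5 13.4 -0.02 -0.21 -0.65 0
15.0 15.0 -0.71 -0.44 0.18 0
16.5 16.5 -0.14 0.28 0.1 0
18.0 18.1 0.22 0.22 -0.26 0
19.5 19.5 -0.19 0.48 -0.13 0
21.0 21.0 -0.23 -0.06 0.44 0
22.5 22.6 0.05 0.19 0.04 0
24.0 23.6 1.07 0.08 -0.18 0
25.5 25.0 2.76 -0.17 0.82 0
27.0 26.8 3.53 0.18 0.03 0
28.5 28.4 3.35 -0.25 -0.57 0
30.0 29.9 3.68 0.49 -0.44 0
31.5 31.4 3.33 0.01 -0.51 0
33.0 32.9 4.04 0.08 -1.51 0
34.5 34.5 3.95 0.26 -2.07 0
36.0 36.0 3.3 -0.41 -2.39 0
37.5 37.6 2.94 -0.04 -2.2 0
39.0 39.2 2.94 0.23 -2.67 0
40.5 40.7 2.62 -0.12 -3.54 0
42.0 42.3 1.87 0.07 -4.01 0
43.5 44.0 1.2 0.09 -5.33 0
touch 25.5
 14.39 [531.8 -51.8 211.5] F [-0.97  0.29 -7.01] M [ 0.04  0.11 -0.01] 8.5 97.2
```

The horizontal force has dropped, but Fz is −5 N, so the gate is still pressing on the bar. First touch was at about 23.5. I'll continue until Fz lets go as well.

```bash
cat > push2.py <<'E'
from h import *
u=np.array([np.cos(np.radians(-13.3)),np.sin(np.radians(-13.3)),0])
A=np.array([488.94,-41.68,211.46]);F0=np.array([.06,-.02,-1.66])
s=43.5
while s<50.5:
    s+=.75;hit=ctrl.move_l(A+s*u,vel=12,threshold=4)
    F=np.mean([(sensors.read_state()["force"],ctrl.hold(.02))[0] for _ in range(4)],0)-F0
    print(s,round(-F@u,2),F.round(2),hit)
    if np.linalg.norm(F)>8.5: print("high");break
    if np.linalg.norm(F)<1.5: print("flick");break
st()
p,d=optics.grab_frame("scene");b=(280,380,130,210);cv2.imwrite("pics/s5.png",cv2.resize(p[b[2]:b[3],b[0]:b[1],::-1],(750,600),interpolation=cv2.INTER_CUBIC))
E
python3 push2.py
```

```text
44.25 1.83 [-1.75  0.55 -4.51] False
45.0 1.52 [-1.48  0.35 -5.28] False
45.75 0.35 [-0.31  0.23 -5.99] False
46.5 -0.47 [ 0.51  0.11 -5.57] False
47.25 -0.01 [-0.07 -0.32  0.2 ] False
flick
 15.97 [536.1 -52.9 212.9] F [-0.69 -0.41 -0.81] M [-0.   -0.03 -0.03] 8.5 97.8
```

View pics/s5.png

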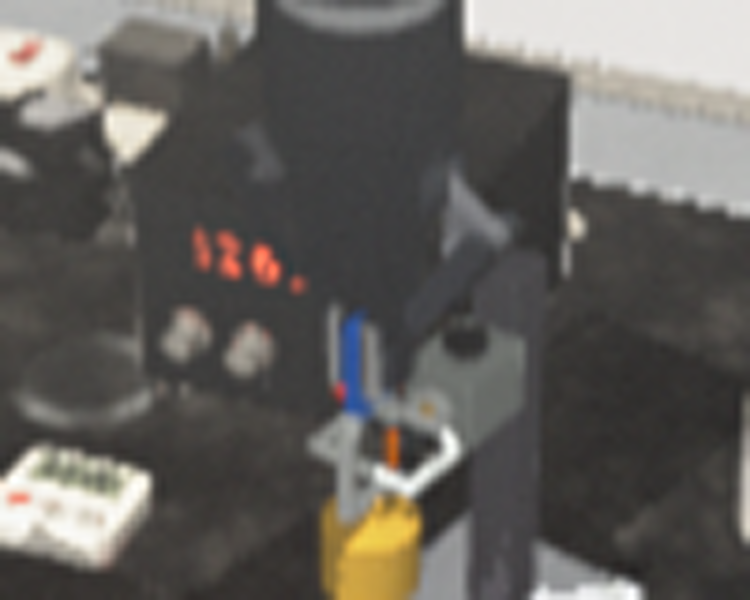

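The gate snapped shut: all forces fell to zero. The picture shows the orange gate upright at (393,450), inside the ring behind the front bar. Next I'll centre the bar under the bend and lower.

```bash
cat > low.py <<'E'
from h import *
u=np.array([np.cos(np.radians(-13.3)),np.sin(np.radians(-13.3)),0])
A=np.array([488.94,-41.68,211.46])
rd=lambda:np.mean([(sensors.read_state()["force"],ctrl.hold(.02))[0] for _ in range(5)],0)
Q=A+43.8*u
ctrl.move_l(Q,vel=15,threshold=4);ctrl.hold(.2);F0=rd();print("F0",F0.round(2))
z=197.;print(ctrl.move_l([Q[0],Q[1],z],vel=25,threshold=4));ctrl.hold(.1);
while z>188:
    z-=.6;h=ctrl.move_l([Q[0],Q[1],z],vel=10,threshold=3);F=rd()-F0;print(round(z,1),F.round(2),h)
    if F[2]>2.0 or np.linalg.norm(F)>5:break
st()
E
python3 low.py
```

```text
F0 [ 0.27  0.26 -1.9 ]
False
196.4 [ 0.04 -0.1  -0.2 ] False
195.8 [-0.54 -0.34  0.21] False
195.2 [-0.63 -0.41  0.09] False
194.6 [-0.33  0.1   0.11] False
194.0 [-0.28  0.16  0.53] False
193.4 [-0.49 -0.05 -0.  ] False
192.8 [-0.21 -0.01  0.55] False
192.2 [ 0.24 -0.27  0.82] False
191.6 [-0.73  0.36  3.48] False
 20.52 [531.7 -51.8 192. ] F [0.37 0.54 1.38] M [ 0.03  0.09 -0.01] 8.7 98.1
```

The bend met the bar at TCP z of about 192, as predicted. I'll release, retreat and check.

```bash
python3 - <<'E'
from h import *
p=sensors.read_state()["eef_pos"]
ctrl.move_l([531.5,-51.75,191.9],vel=5);ctrl.hold(.3);st("pre")
ctrl.gripper_to(20,20);st("part");ctrl.gripper_to(45);ctrl.hold(.3)
ctrl.move_l([531.5,-51.75,290],vel=60,threshold=5);st("up")
ctrl.move_ptp([420,100,330],rot(-13.3));ctrl.hold(1.5);st("away")
from h import cloud
p,d=optics.grab_frame("scene");p2,d2=optics.grab_frame("top")
a=cv2.resize(p[140:230,230:380,::-1],(780,300),interpolation=cv2.INTER_CUBIC);b=cv2.resize(p2[140:230,225:375,::-1],(780,300),interpolation=cv2.INTER_CUBIC)
cv2.imwrite("pics/end.png",np.vstack([a,b]))
E
```

```text
pre 21.07 [531.7 -51.8 192. ] F [-0.02  0.15  1.61] M [-0.04 -0.04  0.04] 8.6 98.1
part 21.34 [531.3 -51.7 191.6] F [-0.32  0.37  0.08] M [-0.02  0.02  0.01] 20.1 0.0
up 23.79 [531.3 -51.7 289.5] F [ 0.69 -0.05 -0.7 ] M [-0.02 -0.02  0.02] 45.3 0.0
away 26.08 [420. 100. 330.] F [ 0.1  -0.41  0.24] M [-0.05 -0.03  0.01] 45.0 0.0
```

View pics/end.png

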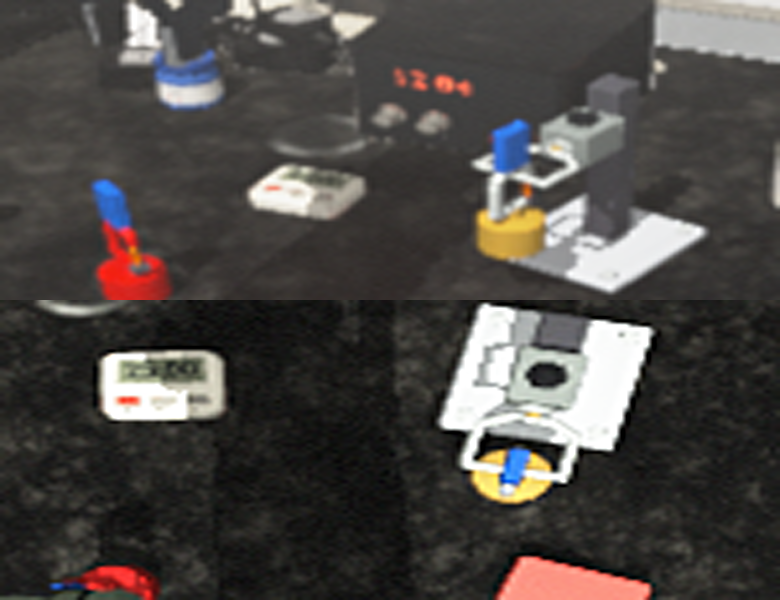

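The weight hangs on the front bar (top view (515,468)), with the gate behind it and the timer and other items in place. I'll let any swing die down and then hand in.

```bash
python3 - <<'E'
from h import *
ctrl.hold(6);print(ctrl.finish_job());
E
```

```text
the job is handed in; nothing more can be done
None
```

The brass weight hangs freely by its snap hook from the D-ring's front bar with the gate shut behind it; pushing-force changes measured at the wrist peaked at about 6 N, nothing else appeared to have moved in the last picture, and I handed the job in at about 32 s.

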